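# Release the sprung hook of the gauge locker

### The job

The small gauge locker's door is held shut by a sprung hook hidden inside, somewhere along the narrow gap in the roof behind the door's top edge. Take the release blade from its block, feel with it through the gap for the hook, press the hook down with it and, keeping it down, draw the door open with the blade from inside until it stands wide open (about 60 degrees or more). Then put the blade back upright in its block, fully home, without disturbing the bracket, the magnetic base or the casting standing nearby.

Things in the scene. Friction and masses are not known exactly. Their poses are not given: they have to be found in the camera images.
- locker: Grey sheet-metal locker, 150 (x) x 240 (y) x 150 mm high, fixed; origin under its centre, -x side (towards the robot) is the front, z up. The door closes the front: inner face x = -75, outer face x = -83, its top edge flush with the roof (z = 150 mm). A hook on the door's inside catches behind a lip under the roof and holds the door shut.
- gap_mid (a point): Middle of the roof's only gap, at roof level, locker coordinates (-66, 0, 150) mm, axes as the locker's. The gap is 18 mm wide in x (-75 to -57) and 120 mm long in y (-60 to +60), bounded in front by the door's inner face, behind by a 4 mm thick lip turned down to z = 130 mm. Apart from the hook there is nothing beneath it for 50 mm below roof level.
- pad_level (a point): Point under the gap's middle, locker coordinates (-66, 0, 122) mm, fixed to the locker: the height of the unpressed hook's pad. The pad is a flat, 20 mm wide (y), crossing under the gap. WHERE along the gap is unknown: its centre lies anywhere from y = -36 to +36 mm in the locker's frame; the catch does not shift. The barb is behind the lip, 20 mm further in.
- hook (a joint): How far the sprung hook is pressed down, m: 0 up, 0.018 bottom. It gives straight down from about 4 N, 10 N at 0.010, 14 N at 0.018, and springs back when let go. Pressed 0.010 or more its barb passes below the lip and the door can swing; once the hook has moved about 20 mm outward with the door it need not be held down any more.
- door (a joint): Door angle, rad: 0 shut, grows as it opens towards the robot, up to 1.7; it stays where it is left (light friction). The upright hinge is at the left front edge: x = -79, y = +116 mm in the locker's frame; the free edge is at the -y side.
- release_blade: Release blade, 131 mm long, about 0.12 kg: steel blade 8 (x) x 14 (y) mm below a black square handle, 24 x 24 mm. Origin on the long axis 2 mm below the flat tip, z up towards the handle. Blade z = 2 to 70, 28 mm square collar 70 to 74, handle 74 to 131 mm. It starts home in the block, axes parallel with the block's.
- blade_stand: Aluminium block 60 x 60 x 75 mm high on a 76 mm square foot, fixed; origin under its centre, z up. In the middle of its top a socket 14 (x) x 20 (y) mm, 72 mm deep, with chamfered mouth. Home, the blade stands upright in it with the collar on the block's top, the blade's origin 5 mm above the block's origin.
- machined_bracket: Bystander: L-shaped milled aluminium bracket, 51 x 67 x 42 mm, origin under its centre; leave it alone.
- magnet_base: Bystander: small black magnetic base, 48 x 50 x 51 mm, origin under its centre; leave it alone.
- casting_on_weight: Bystander: grey die-cast part standing on a round weight, 76 x 81 x 197 mm, origin under its centre; leave it alone.
Mind the look-alikes: they are no part of the job. There is more than one size of the release_blade; the job needs the smaller.

How it is judged:
On the way, in this order (a step that is already met when the one before it is completed fails the run):
1. the blade is drawn out of its block (z of release_blade in the frame of blade_stand above 0.08 m), for 0.1 s.
2. the hook is pressed down with the blade, the door still shut (value of joint hook above 0.0085 m and value of joint door below 0.15 rad and contact force between release_blade and locker above 1 N), for 0.1 s.
3. the door is drawn wide open (value of joint door above 0.95 rad), for 0.2 s.
At the end, for the whole second after the job is handed in: The door stands open by at least 0.95 rad (54 degrees), the hook has sprung back up (within 3 mm), and the blade stands at rest in its block, released: within 10 mm of its axis, at most 7 mm above fully home, within 0.1 rad of upright (value of joint door above 0.95 rad and value of joint hook below 0.003 m and horizontal distance between release_blade and blade_stand below 0.01 m and z of release_blade in the frame of blade_stand below 0.012 m and angle between release_blade's own z axis and vertical below 0.1 rad and linear speed of release_blade below 0.02 m/s); the robot touches nothing.
It fails at once if a bystander (bracket, magnetic base or casting) is moved more than 15 mm (distance of any of machined_bracket, magnet_base, casting_on_weight from where it was at the start of the episode above 0.015 m).
It also fails if it takes over 58 s, if anything falls off the work surface, if the arm or the gripper's body presses on something with over 40 N, if the wrist force passes 120 N, or if a joint passes its speed limit or range.

### The arm

A 6-joint arm with a two-finger parallel gripper is mounted at the origin on a cart in front of the work surface, level with it; the furniture and walls round the work are solid. World frame = base frame: x ahead of the robot, y to its left, z up, the work surface at z = 0. Lengths are in m, angles in rad, forces in N, time in s.
With the tool pointing down it reaches from about 0.3 to 0.875 m from the base axis. Payload 6.4 kg.
Tool frame: the origin (TCP) lies at the centre of the arm's flange, where the gripper is bolted on; the fingertips stand 173 mm ahead of it and the grasp point (between the pads) lies 155 mm ahead of it (ctrl.pinch_z is the distance from the TCP to the grasp point, in m); z points along the fingers, y is the direction in which the jaws open and shut (so a half turn about z gives the same grasp; the last joint's range is limited). The gripper opens to 85 mm and grips with 20 to 120 N. Pads are 22 mm wide; open, the fingers measure 114 mm over their backs; the gripper's body (76 mm by 85 mm) begins 54 mm behind the grasp point. The pads swing forward as they close: fully open they stand 13 mm farther back than shut.
Start: joints at [1.141, 0.181, 1.607, -0, 1.354, -0.206], TCP at [0.128, 0.561, 0.405] pointing down, gripper open.
Joint ranges: [-2.99, 2.99], [-0.89, 2.07], [0.3, 2.58], [-1.14, 4.28], [0, 2.63], [-3.12, 3.12]. Speed limits (rad/s): [2.57, 2.57, 3.01, 3.14, 3.14, 3.14].

### API

Orientations are given as a unit quaternion [w, x, y, z].
In Python, from bench import ctrl gives the robot as it stands.
- The arm moves only by the tool drive_tool, never from a script. Its argument "commands" is a list that holds one entry, the list of rows, each a list of 7 numbers: the shift along the tool's x, y, z in units of 50 mm (1.0 is 50 mm), then the turn, a rotation vector about the tool's x, y, z in units of 8 degrees (1.0 is 8 degrees), then the closure in counts, from 0 (fully open) to 255 (shut). A call has 1 to 10 rows; each row shifts and turns the commanded pose from where the row before left it, along the tool's axes as they then stand; what a row does not reach is not made up. A row lasts 1/10 s, in which the tool goes at most 50 mm and 8.59 degrees, less where a joint would pass 70% of its speed; a pose out of reach is approached as far as the arm can. A call is refused whole if a number of a shift passes 1 or a number of a turn 1, either way. A call with a gripper value outside its range is refused whole. The fingers move at their own pace and stop on an object; the grip force is fixed at half the most. Time passes only in rows, so rows that do not move let the fingers close. It gives the time, the measured TCP pose, the force and the opening at its end, in the units of the state.
- ctrl.get_obs(): the state, without advancing time (a new reading comes with each control period).
- ctrl.camera(name): name is "scene" or "top" or "wrist"; returns a dict with "pixels" (384x512x3 uint8, red, green, blue), "depth" (384x512 float32, m along the optical axis (not along the pixel's ray), 0 where there is no reading), "intrinsics" (3x3 intrinsics, pixels), "k1" (the pictures are not rectified: a ray, as slopes to the right and down, at radius r is drawn at 1 + k1 r^2 times it, then the intrinsics apply), "R" (3x3) and "t" (3): a world point X has camera coordinates R X + t; the wrist camera has in their place "tool_from_camera" (4x4, takes a point from camera to tool coordinates, whose origin is the TCP and whose axes are the flange's). Camera axes: x right, y down, z forward; pixel columns grow to the right and rows downward; lengths in m; the calibration is good to about 2 mm. A picture is of the moment at which its call begins: read the wrist's pose just before it.
- ctrl.hand_in(): hands the job in, once; it reports no verdict.
The state is a dict: "time_s": time; "q": joint angles; "dq": joint speeds; "joint_efforts": joint torques, N m; "eef_pos": TCP position; "eef_rot": TCP orientation; "wrist_force": force on the tool from outside, world axes, zero at the start; "torque": the same for the moment, N m; "opening": opening from 0.0 (shut) to 1.0 (fully open).
Only numpy, scipy, OpenCV 4.12 (cv2) and the standard library are available. Lean on these libraries where they do the work, as an engineer would, in place of code of your own. Each camera call takes 0.05 s, during which the arm holds its last target. There are 200 camera calls.

## Working session

There is one attempt and no reset: what is moved stays moved. The work goes in short steps, Python scripts to look and compute and a tool call to move; the robot and the scene stay as the last step left them, time stands still between calls to the robot, and variables do not carry over. Pictures are saved under pics/ and viewed, about 8 in all and at most 12, crops included, and the job is handed in when it is done.

Besides the shell and the picture viewer there is one more tool, called after "Emit:" in YAML: its name, and indented under it one key for each argument. drive_tool: Moves the arm, as the interface text tells. Its arguments: {"type":"object","properties":{"commands":{"type":"array","items":{"type":"array","items":{"type":"array","items":{"type":"number"}}}}},"required":["commands"]}

```bash
mkdir -p pics
python3 - <<'E'
from bench import ctrl
import cv2,numpy as np
o=ctrl.get_obs();print({k:np.round(v,3) for k,v in o.items()},ctrl.pinch_z)
for n in("scene","top"):
    c=ctrl.camera(n);np.savez(n+"0.npz",**c)
    cv2.imwrite(f"pics/{n}0.png",cv2.resize(c["pixels"][:,:,::-1],(800,600)))
    print(n,c["intrinsics"],c["k1"],c["R"],c["t"])
E
```

```text
{'time_s': np.float64(0.0), 'q': array([ 1.141,  0.182,  1.608, -0.   ,  1.354, -0.206]), 'dq': array([ 0.   , -0.   , -0.   ,  0.001, -0.001, -0.   ]), 'joint_efforts': array([ 1.0000e-03, -4.4488e+01, -3.5133e+01, -0.0000e+00,  9.0000e-03,
        0.0000e+00]), 'eef_pos': array([0.127, 0.56 , 0.404]), 'eef_rot': array([-0.   ,  0.112,  0.994, -0.001]), 'wrist_force': array([-0.128,  0.719, -0.612]), 'torque': array([-0.014, -0.062,  0.002]), 'opening': np.float64(0.997)} 0.1547
scene [[478.11744602   0.         257.18498636]
 [  0.         478.11744602 190.67405441]
 [  0.           0.           1.        ]] 0.021904221929072442 [[ 0.71557804 -0.69830359  0.01789324]
 [-0.49683802 -0.52680046 -0.6896617 ]
 [ 0.4910194   0.48461672 -0.72391061]] [-0.45074689  0.32382758  1.2243028 ]
top [[473.87800658   0.         256.81085677]
 [  0.         473.87800658 182.18586817]
 [  0.           0.           1.        ]] 0.04190944335704447 [[ 0.01575139 -0.99972448  0.01740262]
 [-0.99093641 -0.01793037 -0.13312975]
 [ 0.13340511 -0.01514791 -0.99094582]] [-0.06483     0.57719639  1.37697417]
```

View pics/scene0.png

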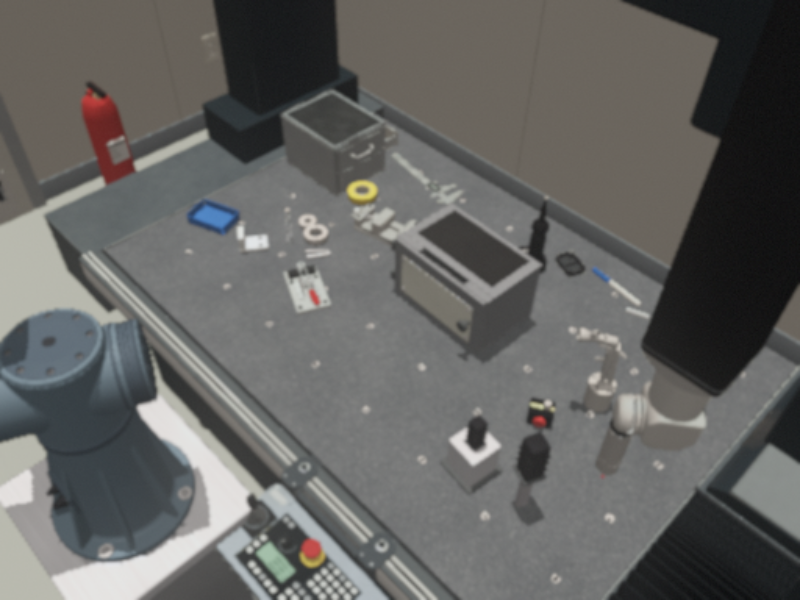

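View pics/top0.png

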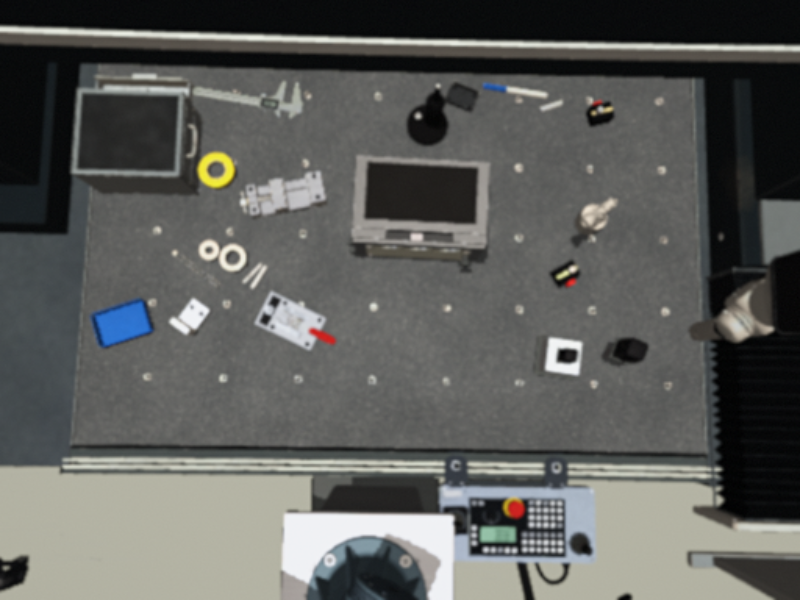

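Scene picture: candidates for the blade are the black handle in the white-topped block (scene 475,435; top 566,355) and the black, bigger item to its right (scene 533,455; top 628,350). The locker is at top (420,205), with its gap at (420,236). I'll check the choice with one close crop and depth.

```bash
cat > h.py <<'E'
import numpy as np,cv2
def pts(c,px):  # px list of (u,v) -> world by depth
    px=np.array(px,float).reshape(-1,2);K=c["intrinsics"];k1=float(c["k1"])
    D=np.array([k1,0,0,0,0.]);n=cv2.undistortPoints(px.reshape(-1,1,2),K,D).reshape(-1,2)
    z=np.array([c["depth"][int(round(v)),int(round(u))] for u,v in px])
    X=np.c_[n*z[:,None],z]
    return (X-c["t"])@c["R"]
def cloud(c):
    v,u=np.mgrid[0:384,0:512];return pts(c,np.c_[u.ravel(),v.ravel()]).reshape(384,512,3)
E
python3 - <<'E'
import numpy as np,cv2
from h import *
s=dict(np.load("scene0.npz"));t=dict(np.load("top0.npz"))
a=cv2.resize(s["pixels"][250:350,270:400,::-1],(560,430),interpolation=cv2.INTER_CUBIC)
cv2.imwrite("pics/c1.png",a)
P=cloud(t)
# height-segmented components
m=((P[...,2]>0.02)&(P[...,2]<0.3)&(t["depth"]>0)&(P[...,0]>0.25)&(P[...,0]<1.0)).astype(np.uint8)
n,l,st,ce=cv2.connectedComponentsWithStats(m)
for i in range(1,n):
    if st[i,4]<40: continue
    q=P[l==i];print(i,st[i],"x",np.percentile(q[:,0],[2,98]).round(3),"y",np.percentile(q[:,1],[2,98]).round(3),"zmax",np.percentile(q[:,2],[50,98]).round(3))
E
```

```text
1 [    0    39   131   110 10552] x [0.672 0.96 ] y [0.347 0.661] zmax [0.135 0.239]
2 [  440    50    72   253 11929] x [0.262 0.949] y [-0.756 -0.651] zmax [0.115 0.284]
3 [271  54  14  28 245] x [0.9   0.928] y [-0.126 -0.094] zmax [0.112 0.173]
7 [376  64  18  16 190] x [0.912 0.953] y [-0.467 -0.423] zmax [0.036 0.052]
17 [ 222  100   91   71 5224] x [0.631 0.789] y [-0.198  0.032] zmax [0.15  0.156]
29 [193 110  16  22 230] x [0.735 0.793] y [0.098 0.135] zmax [0.045 0.051]
35 [154 114  31  25 412] x [0.712 0.777] y [0.171 0.257] zmax [0.038 0.05 ]
50 [370 126  26  24 320] x [0.671 0.735] y [-0.442 -0.369] zmax [0.164 0.194]
67 [353 167  19  17 203] x [0.585 0.628] y [-0.396 -0.347] zmax [0.035 0.052]
73 [166 190  27  22 166] x [0.493 0.548] y [0.138 0.212] zmax [0.035 0.049]
85 [109 203  14  12  70] x [0.48  0.506] y [0.342 0.377] zmax [0.041 0.048]
91 [197 210  18  11  99] x [0.462 0.491] y [0.068 0.119] zmax [0.059 0.068]
99 [345 216  28  24 545] x [0.417 0.477] y [-0.385 -0.321] zmax [0.075 0.138]
100 [388 216  27  18 343] x [0.436 0.477] y [-0.47  -0.435] zmax [0.165 0.185]
```

View pics/c1.png

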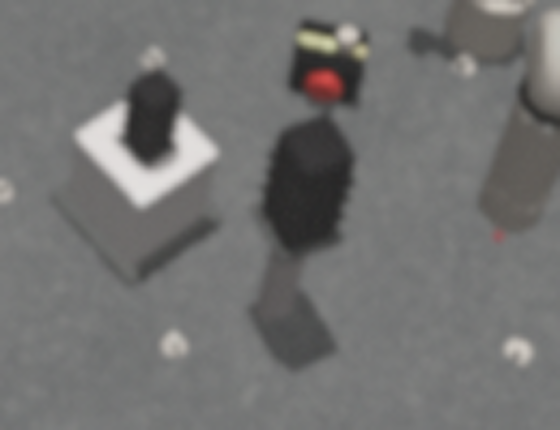

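The crop shows the left block (about 140,150) carries the small square handle, top at 138 mm, which matches 136 mm. The right-hand one is the larger blade (185 mm), so I choose the left one. Next I'll measure the block and locker.

Run:
```python
from h import *
for n in("top","scene"):
    c=dict(np.load(n+"0.npz"));P=cloud(c);x,y,z=P[...,0],P[...,1],P[...,2];d=c["depth"]>0
    def r(name,m):
        m=m.astype(np.uint8);k,l,st,_=cv2.connectedComponentsWithStats(m);i=1+np.argmax(st[1:,4]);q=P[l==i]
        R=cv2.minAreaRect((q[:,:2]*1000).astype(np.float32));print(n,name,st[i,4],np.round(R[0],1),np.round(R[1],1),round(R[2],2),"z",np.median(q[:,2]).round(4),"mean",q.mean(0).round(4))
    nb=(x>.39)&(x<.5)&(y>-.41)&(y<-.3)&d
    r("blocktop",nb&(z>.066)&(z<.085)&(c["pixels"].mean(2)>120));r("handle",nb&(z>.128)&(z<.145))
    r("roof",(x>.58)&(x<.85)&(y>-.25)&(y<.1)&d&(z>.142)&(z<.16))
    # dark gap: pixels inside roof region lower than roof near front
    g=(x>.62)&(x<.68)&(y>-.17)&(y<.01)&d&(c["pixels"].mean(2)<50)&(z<.2);print("gap",g.sum(),P[g].mean(0).round(3) if g.any() else "")
```

```text
top blocktop 340 [ 446.8 -354.1] [63.2 60.1] 83.2 z 0.0748 mean [ 0.4462 -0.3508  0.0746]
top handle 75 [ 446.5 -355. ] [23.3 23.7] 82.19 z 0.1346 mean [ 0.4463 -0.3545  0.1346]
top roof 4491 [713.9 -84.3] [239.8 160.4] 88.03 z 0.1504 mean [ 0.7158 -0.0841  0.1504]
gap 2 [ 0.68  -0.15   0.156]
scene blocktop 354 [ 448.  -353.6] [62.4 62.3] 82.23 z 0.0753 mean [ 0.4399 -0.3594  0.0751]
scene handle 95 [ 448.4 -354.1] [24.5 25. ] 85.22 z 0.1354 mean [ 0.4469 -0.3548  0.1349]
scene roof 2961 [715.6 -82.7] [248.8 162.1] 88.0 z 0.1514 mean [ 0.7128 -0.0924  0.1512]
gap 0
```

Block at (0.447, -0.354), yaw about -7° (mod 90). Locker origin about (0.7185, -0.084), yaw about -2°, gap_mid about (0.6525, -0.082). Moving above the block.

Emit:
drive_tool:
  commands:
    - [[-0.6,-0.54,0,0,0,0,90],[-0.6,-0.54,0,0,0,0,90],[-0.6,-0.54,0,0,0,0,90],[-0.6,-0.54,0,0,0,0,90],[-0.6,-0.54,0,0,0,0,90],[-0.6,-0.54,0,0,0,0,90],[-0.6,-0.54,0,0,0,0,90],[-0.6,-0.54,0,0,0,0,90],[-0.6,-0.54,0,0,0,0,90],[-0.6,-0.54,0,0,0,0,90]]

```text
time_s: 1.1
eef_pos: [0.3606, 0.2293, 0.4045]
eef_rot: [-0.0, 0.112, 0.994, 0.0]
wrist_force: [0.6, 0.1, 1.1]
opening: 0.648
```

Emit:
drive_tool:
  commands:
    - [[-0.6,-0.54,0,0,0,0,90],[-0.6,-0.54,0,0,0,0,90],[-0.6,-0.54,0,0,0,0,90],[-0.6,-0.54,0,0,0,0,90],[-0.17,-0.74,0,0,0,0,90],[-0.17,-0.74,0,0,0,0,90],[-0.17,-0.74,0,0,0,0,90],[-0.17,-0.74,0,0,0,0,90],[-0.17,-0.74,0,0,0,0,90],[-0.17,-0.74,0,0,0,0,90]]

```text
time_s: 2.1
eef_pos: [0.4533, -0.1304, 0.4044]
eef_rot: [-0.0, 0.112, 0.994, 0.0]
wrist_force: [0.8, 0.3, -0.5]
opening: 0.644
```

Emit:
drive_tool:
  commands:
    - [[-0.17,-0.74,0,0,0,0,90],[-0.17,-0.74,0,0,0,0,90],[-0.17,-0.74,0,0,0,0,90],[-0.17,-0.74,0,0,0,0,90],[-0.17,-0.74,0,0,0,0,90],[0,0,0,0,0,-0.75,90],[0,0,0,0,0,0,90]]

```text
time_s: 2.8
eef_pos: [0.4537, -0.3197, 0.4039]
eef_rot: [-0.001, 0.06, 0.998, 0.001]
wrist_force: [0.4, 0.1, -0.4]
opening: 0.65
```

```bash
cat >> h.py <<'E'
from scipy.spatial.transform import Rotation as Ro
def pose(o):
    q=o["eef_rot"];return Ro.from_quat([q[1],q[2],q[3],q[0]]).as_matrix(),np.array(o["eef_pos"])
def wrist(ctrl):
    o=ctrl.get_obs();R,p=pose(o);c=ctrl.camera("wrist");M=c["tool_from_camera"]
    Rw=R@M[:3,:3];tw=R@M[:3,3]+p   # cam->world
    c["R"]=Rw.T;c["t"]=-Rw.T@tw;return o,c
def rep(o):
    R,p=pose(o);print("t",round(float(o["time_s"]),2),"p",p.round(4),"toolx",R[:,0].round(3),"tooly",R[:,1].round(3),"tz",R[:,2].round(3),"F",np.round(o["wrist_force"],2),"T",np.round(o["torque"],2),"op",round(float(o["opening"]),3));return R,p
E
python3 - <<'E'
from bench import ctrl
from h import *
o,c=wrist(ctrl);rep(o);np.savez("w1.npz",**c)
cv2.imwrite("pics/w1.png",c["pixels"][:,:,::-1])
P=cloud(c);z=P[...,2];d=c["depth"]>0
for nm,m in(("blk",d&(z>.068)&(z<.082)),("hdl",d&(z>.128)&(z<.142)&(np.hypot(P[...,0]-.447,P[...,1]+.354)<.05))):
    k,l,st,_=cv2.connectedComponentsWithStats(m.astype(np.uint8))
    if k<2: print(nm,"none");continue
    i=1+np.argmax(st[1:,4]);q=P[l==i]
    R=cv2.minAreaRect((q[:,:2]*1000).astype(np.float32));print(nm,st[i],np.round(R[0],1),np.round(R[1],1),R[2],np.median(q[:,2]))
E
```

```text
t 2.8 p [ 0.4537 -0.3197  0.4039] toolx [-0.993  0.12   0.001] tooly [0.12  0.993 0.001] tz [-0.001  0.001 -1.   ] F [ 0.39  0.14 -0.42] T [ 0.04  0.   -0.03] op 0.65
blk [ 191  142   64   63 2559] [ 448.8 -354.8] [60.2 60.9] 82.65574645996094 0.07518414584358435
hdl [200 176  32  31 891] [ 448.  -354.5] [24.  23.4] 83.83870697021484 0.13577220623820954
```

View pics/w1.png

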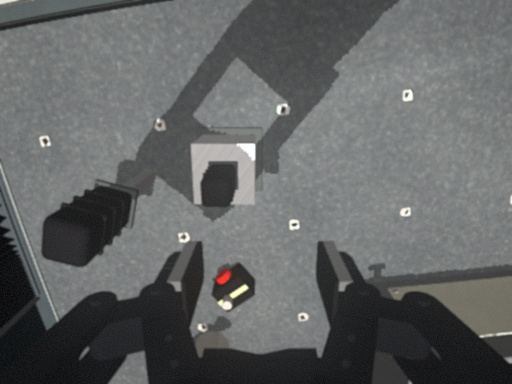

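Wrist view: block at (224,170), handle centred at (0.448, -0.355), and the magnetic base at (233,290) well away. I'll centre over the handle, descend and grip.

Emit:
drive_tool:
  commands:
    - [[0.02,-0.71,0,0,0,0,90],[0,0,0.6,0,0,0,90],[0,0,0.6,0,0,0,90],[0,0,0.6,0,0,0,90],[0,0,0.6,0,0,0,90],[0,0,0.42,0,0,0,90],[0,0,0,0,0,0,90]]

```text
time_s: 3.55
eef_pos: [0.448, -0.3516, 0.2603]
eef_rot: [-0.002, 0.06, 0.998, 0.003]
wrist_force: [-0.6, 0.1, 0.1]
opening: 0.643
```

Emit:
drive_tool:
  commands:
    - [[0,0,0,0,0,0,255],[0,0,0,0,0,0,255],[0,0,0,0,0,0,255],[0,0,0,0,0,0,255],[0,0,0,0,0,0,255],[0,0,0,0,0,0,255]]

```text
time_s: 4.15
eef_pos: [0.4495, -0.3543, 0.2657]
eef_rot: [0.001, 0.06, 0.998, -0.001]
wrist_force: [0.4, 1.4, 6.4]
opening: 0.272
```

Emit:
drive_tool:
  commands:
    - [[0,0,-0.3,0,0,0,255],[0,0,-0.4,0,0,0,255],[0,0,-0.5,0,0,0,255],[0,0,-0.5,0,0,0,255],[0,0,-0.6,0,0,0,255],[0,0,-0.6,0,0,0,255],[0,0,-0.4,0,0,0,255],[0,0,0,0,0,0,255]]

```text
time_s: 4.95
eef_pos: [0.4492, -0.3543, 0.4334]
eef_rot: [0.003, 0.06, 0.998, -0.003]
wrist_force: [0.4, 0.4, -1.2]
opening: 0.272
```

Run:
```python
from bench import ctrl
from h import *
o,c=wrist(ctrl);rep(o);np.savez("w2.npz",**c)
s=ctrl.camera("scene");np.savez("s2.npz",**s)
P=cloud(s)
# view of held blade, crop around projected position
p=o["eef_pos"]-np.array([0,0,.2]);u=s["R"]@p+s["t"];uv=(s["intrinsics"]@(u/u[2]))[:2].astype(int);print(uv)
a=s["pixels"][uv[1]-60:uv[1]+60,uv[0]-60:uv[0]+60,::-1]
a=cv2.resize(a,(400,400),interpolation=cv2.INTER_CUBIC);b=cv2.resize(c["pixels"][:,:,::-1],(400,300));b=cv2.copyMakeBorder(b,0,100,0,0,cv2.BORDER_CONSTANT)
cv2.imwrite("pics/h2.png",np.hstack([a,b]))
```

```text
t 4.95 p [ 0.4492 -0.3543  0.4334] toolx [-0.993  0.119 -0.005] tooly [ 0.119  0.993 -0.005] tz [ 0.005 -0.006 -1.   ] F [ 0.38  0.36 -1.18] T [ 0.05 -0.02 -0.01] op 0.272
[310 245]
```

View pics/h2.png

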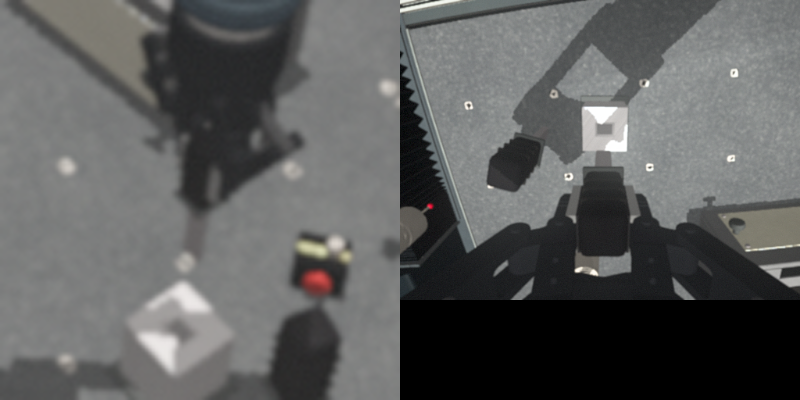

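The blade is held. The socket is seen at (604,129), its long side along y, so the blade's y is along the tool's y. I'll move beyond the gap so that the wrist camera can see it.

Emit:
drive_tool:
  commands:
    - [[-0.51,0.61,0,0,0,0,255],[-0.51,0.61,0,0,0,0,255],[-0.51,0.61,0,0,0,0,255],[-0.51,0.61,0,0,0,0,255],[-0.51,0.61,0,0,0,0,255],[-0.51,0.61,0,0,0,0,255],[-0.51,0.61,0,0,0,0,255],[-0.51,0.61,0,0,0,0,255],[-0.51,0.61,0,0,0,0,255],[-0.51,0.61,0,0,0,0,255]]

```text
time_s: 6.05
eef_pos: [0.7389, -0.08, 0.4257]
eef_rot: [-0.002, 0.06, 0.998, 0.0]
wrist_force: [1.3, -0.9, -1.0]
opening: 0.277
```

Emit:
drive_tool:
  commands:
    - [[0,0,0,0,0,-0.62,255],[0,0,0,0,0,0,255],[0,0,0,0,0,0,255]]

```text
time_s: 6.35
eef_pos: [0.7379, -0.0815, 0.4266]
eef_rot: [-0.002, 0.017, 1.0, 0.0]
wrist_force: [-0.5, -0.5, -1.2]
opening: 0.275
```

Run:
```python
from bench import ctrl
from h import *
o,c=wrist(ctrl);R,p=rep(o);np.savez("w3.npz",**c)
P=cloud(c);z=P[...,2];d=c["depth"]>0
m=d&(z>.144)&(z<.157)
k,l,st,_=cv2.connectedComponentsWithStats(m.astype(np.uint8))
for i in range(1,k):
    if st[i,4]<200: continue
    q=P[l==i];r=cv2.minAreaRect((q[:,:2]*1000).astype(np.float32));print(st[i],np.round(r[0],1),np.round(r[1],1),r[2])
# gap pixels: depth below roof within approx roof
g=d&(z<.135)&(abs(P[...,0]-.6525)<.2)
v,u=np.mgrid[0:384,0:512]
# cast all pixels onto z=.15
n=cv2.undistortPoints(np.c_[u.ravel(),v.ravel()].astype(float).reshape(-1,1,2),c["intrinsics"],np.array([float(c["k1"]),0,0,0,0])).reshape(-1,2)
D=np.c_[n,np.ones(len(n))]@c["R"];C=-c["R"].T@c["t"];s=(.15-C[2])/D[:,2];Q=(C+D*s[:,None]).reshape(384,512,3)
g=((~d)|(z<.14))&(abs(Q[...,0]-.6525)<.02)&(abs(Q[...,1]+.082)<.08)
k,l,st,_=cv2.connectedComponentsWithStats(g.astype(np.uint8));
for i in range(1,k):
    if st[i,4]<30: continue
    q=Q[l==i];r=cv2.minAreaRect((q[:,:2]*1000).astype(np.float32));print("gap",st[i],np.round(r[0],1),np.round(r[1],1),r[2])
# held blade in tool coordinates
q=(P[d]-p)@R;w=q[(abs(q[:,0])<.03)&(abs(q[:,1])<.02)&(q[:,2]>.19)&(q[:,2]<.275)]
for lo in np.arange(.2,.275,.01):
    s=w[(w[:,2]>=lo)&(w[:,2]<lo+.01)]
    if len(s)>3: print(lo.round(3),len(s),s[:,0].min().round(4),s[:,0].max().round(4),s[:,1].min().round(4),s[:,1].max().round(4))
print("maxz",w[:,2].max() if len(w) else None)
cv2.imwrite("pics/w3.png",c["pixels"][:,:,::-1])
```

```text
t 6.35 p [ 0.7379 -0.0815  0.4266] toolx [-0.999  0.035  0.003] tooly [0.035 0.999 0.   ] tz [-0.003  0.001 -1.   ] F [-0.48 -0.53 -1.2 ] T [-0.05 -0.09 -0.02] op 0.275
[   94    60   323   196 51072] [716.4 -85.1] [240.6 157.8] 87.89164733886719
gap [ 145   49  221   13 1736] [636.2 -81.8] [159.6   7.7] 89.89553833007812
gap [ 174   72  163   26 3989] [654.9 -82.6] [118.6  17.9] 87.99205780029297
0.21 60 0.0041 0.0057 -0.0072 0.006
0.22 114 0.004 0.0057 -0.0074 0.0063
0.23 96 0.0035 0.0058 -0.0071 0.0066
0.24 88 0.0039 0.0058 -0.0073 0.0062
0.25 46 0.0044 0.0057 -0.0069 0.0064
0.27 1266 -0.0175 0.03 -0.0199 0.02
maxz 0.2749991698512722
```

View pics/w3.png

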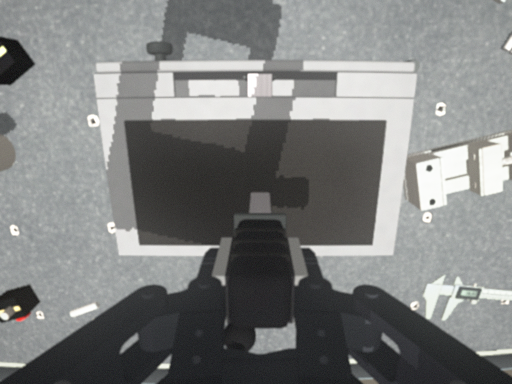

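Wrist view: gap rows 72–97, columns 174–336, centre (0.6549, -0.0826), yaw -2°. There is a lighter patch in the gap at (260,85), so I'll check its depth.

Run:
```python
from h import *
c=dict(np.load("w3.npz"));P=cloud(c);a=np.radians(-2);L=np.array([[np.cos(a),np.sin(a)],[-np.sin(a),np.cos(a)]])
for r in(78,84,90):
    print(r)
    for u in range(176,336,6):
        q=P[r,u];l=L@(q[:2]*1000-[654.9,-82.6]);print(u,l.round(0),round(q[2]*1000),c["pixels"][r,u],end="; ")
```

```text
78
176 [-10. -85.] 41 [93 91 91]; 182 [-10. -79.] 40 [92 92 95]; 188 [-10. -72.] 41 [89 89 91]; 194 [ -9. -66.] 42 [93 91 92]; 200 [ -9. -59.] 41 [98 97 95]; 206 [ -9. -53.] 41 [98 98 95]; 212 [ -9. -46.] 42 [100 100  99]; 218 [ -9. -40.] 42 [101 101 100]; 224 [ -9. -34.] 41 [107 105 108]; 230 [ -9. -28.] 39 [105 102 104]; 236 [ -9. -21.] 40 [ 99  97 100]; 242 [ -9. -15.] 42 [102 102 101]; 248 [-6. -6.] 122 [255 255 255]; 254 [-6. -1.] 121 [255 255 255]; 260 [-6.  4.] 122 [203 199 197]; 266 [-6.  9.] 121 [206 201 199]; 272 [-7. 15.] 95 [122 121 121]; 278 [-9. 23.] 41 [104 104 104]; 284 [-9. 29.] 41 [ 98 100  98]; 290 [-9. 36.] 40 [102 101 101]; 296 [-9. 42.] 42 [95 97 96]; 302 [-9. 48.] 42 [91 92 92]; 308 [-9. 55.] 39 [92 91 90]; 314 [-9. 61.] 40 [94 95 95]; 320 [-9. 67.] 41 [94 92 94]; 326 [-10.  74.] 40 [94 95 92]; 332 [-10.  80.] 40 [98 98 97]; 84
176 [ -4. -93.] 12 [147 146 145]; 182 [ -4. -86.] 12 [153 152 149]; 188 [ -4. -79.] 12 [203 201 198]; 194 [ -4. -72.] 12 [236 235 233]; 200 [ -4. -65.] 12 [237 237 235]; 206 [ -4. -58.] 12 [237 237 234]; 212 [ -4. -51.] 13 [236 236 233];
[... 845 characters left out ...]
2 [235 235 232]; 212 [  3. -51.] 12 [235 235 233]; 218 [  3. -44.] 12 [236 235 233]; 224 [  3. -37.] 12 [236 235 234]; 230 [  3. -30.] 14 [236 235 234]; 236 [  3. -24.] 12 [236 235 233]; 242 [  3. -17.] 12 [153 151 151]; 248 [ 4. -6.] 123 [255 255 255]; 254 [ 4. -1.] 123 [244 240 239]; 260 [4. 4.] 124 [203 196 196]; 266 [4. 9.] 122 [200 194 192]; 272 [ 3. 18.] 13 [212 210 206]; 278 [ 3. 25.] 11 [233 232 231]; 284 [ 3. 32.] 13 [235 234 233]; 290 [ 3. 39.] 13 [234 233 232]; 296 [ 3. 46.] 12 [147 145 142]; 302 [ 3. 53.] 12 [143 144 141]; 308 [ 3. 60.] 10 [145 145 142]; 314 [ 3. 66.] 13 [148 148 146]; 320 [ 2. 73.] 14 [143 144 141]; 326 [ 2. 80.] 13 [146 148 145]; 332 [ 2. 87.] 11 [145 146 144];
```

The patch is the pad itself: z = 122 mm, y from about -8 to +12, so centre about +2 mm. I'll still confirm it by feel with the blade.

Emit:
drive_tool:
  commands:
    - [[0.54,-0.01,0,0,0,0,255],[0.54,-0.01,0,0,0,0,255],[0.54,-0.01,0,0,0,0,255],[0,0,0,0,0,0,255],[0,0,0,0,0,0,255],[0,0,0,0,0,0,255]]

```text
time_s: 7.0
eef_pos: [0.6577, -0.0808, 0.4292]
eef_rot: [0.001, 0.017, 1.0, -0.0]
wrist_force: [-0.4, -0.3, -1.6]
opening: 0.277
```

Run:
```python
from bench import ctrl
from h import *
rep(ctrl.get_obs())
```

```text
t 7.0 p [ 0.6577 -0.0808  0.4292] toolx [-0.999  0.034 -0.001] tooly [ 0.034  0.999 -0.   ] tz [ 0.001 -0.    -1.   ] F [-0.44 -0.27 -1.56] T [ 0.06  0.   -0.  ] op 0.277
```

Emit:
drive_tool:
  commands:
    - [[0.02,0,0.2,0,0,0,255],[0,0,0.25,0,0,0,255],[0,0,0.25,0,0,0,255],[0,0,0.1,0,0,0,255],[0,0,0,0,0,0,255],[0,0,0,0,0,0,255]]

```text
time_s: 7.6
eef_pos: [0.6564, -0.0801, 0.3886]
eef_rot: [-0.0, 0.016, 1.0, 0.0]
wrist_force: [0.5, 0.8, -1.1]
opening: 0.276
```

Emit:
drive_tool:
  commands:
    - [[0,0,0.1,0,0,0,255],[0,0,0.1,0,0,0,255],[0,0,0.06,0,0,0,255],[0,0,0,0,0,0,255],[0,0,0,0,0,0,255]]

```text
time_s: 8.1
eef_pos: [0.6565, -0.0802, 0.3767]
eef_rot: [0.001, 0.016, 1.0, -0.0]
wrist_force: [-0.4, 0.2, 4.3]
opening: 0.275
```

The pad is felt: about 5.5 N at tip z = 119 mm. Pressing on to about 14 mm.

Emit:
drive_tool:
  commands:
    - [[0,0,0.1,0,0,0,255],[0,0,0.1,0,0,0,255],[0,0,0.04,0,0,0,255],[0,0,0,0,0,0,255],[0,0,0,0,0,0,255],[0,0,0,0,0,0,255]]

```text
time_s: 8.7
eef_pos: [0.6567, -0.0802, 0.3661]
eef_rot: [0.001, 0.016, 1.0, -0.0]
wrist_force: [-1.0, 0.8, 10.4]
opening: 0.274
```

Emit:
drive_tool:
  commands:
    - [[0.06,0,0,0,0,0,255],[0.06,0,0,0,0,0,255],[0.16,-0.01,0,0,0,0.5,255],[0.16,-0.01,0,0,0,0.5,255],[0.16,-0.01,0,0,0,0.5,255],[0.16,-0.01,0,0,0,0.5,255],[0.16,-0.01,0,0,0,0.5,255],[0,0,0,0,0,0,255],[0,0,0,0,0,0,255]]

```text
time_s: 9.6
eef_pos: [0.6112, -0.0758, 0.3664]
eef_rot: [0.002, 0.19, 0.982, -0.0]
wrist_force: [0.1, -0.6, 10.6]
opening: 0.274
```

```bash
cat > door.py <<'E'
from bench import ctrl
from h import *
rep(ctrl.get_obs())
c=ctrl.camera("top");P=cloud(c);z=P[...,2]
c=dict(c);np.savez("top1.npz",**c)
cv2.imwrite("pics/door.png",cv2.resize(c["pixels"][80:240,180:380,::-1],(600,480),interpolation=cv2.INTER_CUBIC))
E
python3 door.py
```

```text
t 9.6 p [ 0.6112 -0.0758  0.3664] toolx [-0.928  0.372 -0.005] tooly [0.372 0.928 0.   ] tz [ 0.005 -0.002 -1.   ] F [ 0.08 -0.64 10.63] T [-0.08  0.06 -0.06] op 0.274
```

View pics/door.png

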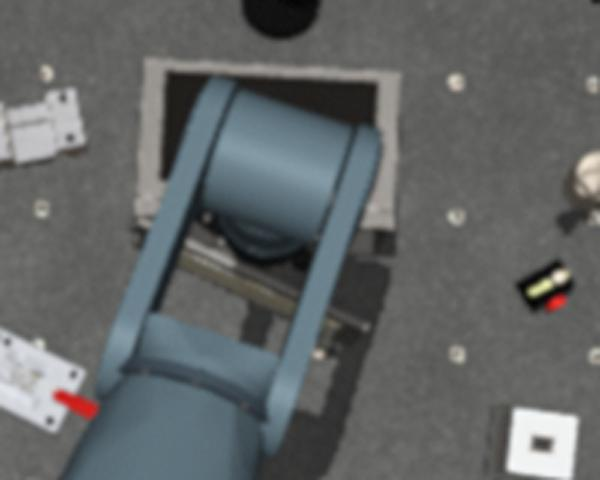

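The door follows, at about 20°, with the hook still down. I'll swing on and ease the blade up off the hook, keeping its tip inside the door.

Emit:
drive_tool:
  commands:
    - [[0.16,-0.01,0,0,0,0.5,255],[0.16,-0.01,-0.1,0,0,0.5,255],[0.16,-0.01,-0.1,0,0,0.5,255],[0.16,-0.01,-0.1,0,0,0.5,255],[0.16,-0.01,-0.1,0,0,0.5,255],[0.16,-0.01,0,0,0,0.5,255],[0.16,-0.01,0,0,0,0.5,255],[0.16,-0.01,0,0,0,0.5,255],[0.16,-0.01,0,0,0,0.5,255],[0.16,-0.01,0,0,0,0.5,255]]

```text
time_s: 10.65
eef_pos: [0.5469, -0.0289, 0.3832]
eef_rot: [-0.0, 0.515, 0.857, -0.0]
wrist_force: [0.5, -0.8, -0.7]
opening: 0.276
```

Emit:
drive_tool:
  commands:
    - [[0.16,-0.01,0,0,0,0.5,255],[0.16,-0.01,0,0,0,0.5,255],[0.16,-0.01,0,0,0,0.5,255],[0,0,0,0,0,0,255],[0,0,0,0,0,0,255]]

```text
time_s: 11.15
eef_pos: [0.536, -0.0078, 0.3833]
eef_rot: [-0.0, 0.6, 0.8, -0.0]
wrist_force: [0.5, -0.9, -0.8]
opening: 0.275
```

```bash
python3 door.py
python3 - <<'E'
from h import *
from bench import ctrl
c=dict(np.load("top1.npz"));P=cloud(c)
m=(abs(P[...,2]-.149)<.006)&(P[...,0]>.45)&(P[...,0]<.632)&(P[...,1]<.06)&(P[...,1]>-.22)
q=(P[m][:,:2]*1000).astype(np.float32);print(len(q),cv2.minAreaRect(q),q.min(0),q.max(0))
E
```

```text
t 11.15 p [ 0.536  -0.0078  0.3833] toolx [-0.28  0.96  0.  ] tooly [ 0.96   0.28  -0.001] tz [-0.001  0.    -1.   ] F [ 0.47 -0.88 -0.77] T [0.01 0.06 0.01] op 0.275
72 ((483.4991760253906, -5.012605667114258), (68.67926025390625, 7.724075794219971), 13.715958595275879) [450.53058  -14.882907] [516.2243     5.732422]
```

View pics/door.png

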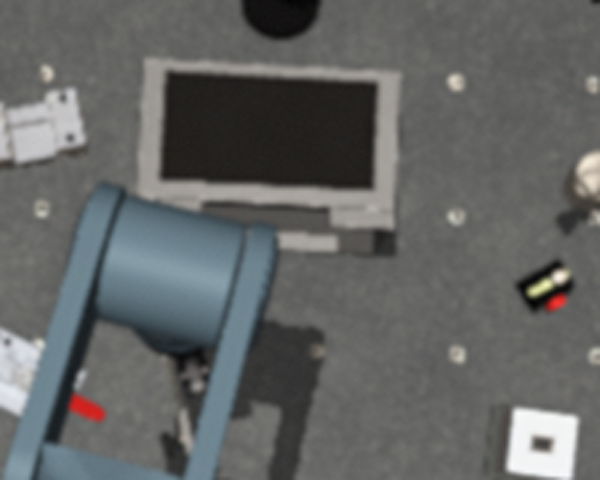

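The door stands at about 74° (1.3 rad): its top edge runs at 13.7° from x, with a locker yaw of -2°. Lifting out, turning back and returning over the block.

Emit:
drive_tool:
  commands:
    - [[-0.06,0,0,0,0,0,255],[0,0,-0.3,0,0,0,255],[0,0,-0.6,0,0,0,255],[0,0,-0.6,0,0,-0.6,255],[0,0,0,0,0,-0.95,255],[0,0,0,0,0,-0.95,255],[0,0,0,0,0,-0.95,255],[0,0,0,0,0,-0.95,255],[0,0,0,0,0,-0.95,255],[0,0,0,0,0,-0.95,255]]

```text
time_s: 12.2
eef_pos: [0.5371, -0.0112, 0.4586]
eef_rot: [-0.0, 0.201, 0.98, -0.0]
wrist_force: [0.2, -0.3, -1.0]
opening: 0.274
```

Emit:
drive_tool:
  commands:
    - [[0,0,0,0,0,-0.95,255],[0,0,0,0,0,-0.95,255],[0,0,0,0,0,-0.16,255],[0.1,-0.78,0,0,0,0,255],[0.1,-0.78,0,0,0,0,255],[0.1,-0.78,0,0,0,0,255],[0.1,-0.78,0,0,0,0,255],[0.1,-0.78,0,0,0,0,255],[0.1,-0.78,0,0,0,0,255],[0.1,-0.78,0,0,0,0,255]]

```text
time_s: 13.2
eef_pos: [0.4683, -0.2792, 0.4587]
eef_rot: [0.0, 0.062, 0.998, -0.0]
wrist_force: [0.9, -0.5, -1.1]
opening: 0.273
```

Emit:
drive_tool:
  commands:
    - [[0.1,-0.78,0,0,0,0,255],[0.1,-0.78,0,0,0,0,255],[0,0,0,0,0,0,255],[0,0,0,0,0,0,255],[0,0,0,0,0,0,255]]

```text
time_s: 13.7
eef_pos: [0.4498, -0.3531, 0.4585]
eef_rot: [-0.0, 0.061, 0.998, 0.0]
wrist_force: [0.1, -0.1, -1.4]
opening: 0.275
```

```bash
cat > chk.py <<'E'
from bench import ctrl
from h import *
o,c=wrist(ctrl);R,p=rep(o)
P=cloud(c);d=c["depth"]>0
q=(P[d]-p)@R;w=q[(abs(q[:,0])<.015)&(abs(q[:,1])<.015)&(q[:,2]>.19)&(q[:,2]<.265)]
for lo in(.21,.23,.25):
    s=w[(w[:,2]>=lo)&(w[:,2]<lo+.01)]
    if len(s)>3: print(lo,len(s),s[:,0].min().round(4),s[:,0].max().round(4),s[:,1].min().round(4),s[:,1].max().round(4))
print("tip",w[:,2].max() if len(w) else None)
t=np.array([.4493,-.3543]);e=R.T@np.r_[t-p[:2],0];print("to home TCP, tool units",(e/.05).round(3),"yaw tooly",np.degrees(np.arctan2(R[1,1],R[0,1])))
m=d&(abs(P[...,2]-.075)<.006)&(np.hypot(P[...,0]-.448,P[...,1]+.355)<.055)
print("block",cv2.minAreaRect((P[m][:,:2]*1000).astype(np.float32)))
# socket hole: pixels inside block top well below
m=d&(P[...,2]<.06)
n=cv2.undistortPoints(np.stack(np.meshgrid(np.arange(512.),np.arange(384.)),-1).reshape(-1,1,2),c["intrinsics"],np.array([float(c["k1"]),0,0,0,0])).reshape(-1,2)
D=np.c_[n,np.ones(len(n))]@c["R"];C=-c["R"].T@c["t"];Q=(C+D*((.075-C[2])/D[:,2])[:,None]).reshape(384,512,3)
m&=(abs(Q[...,0]-.448)<.018)&(abs(Q[...,1]+.355)<.018)
if m.sum()>10: print("hole",m.sum(),cv2.minAreaRect((Q[m][:,:2]*1000).astype(np.float32)))
E
python3 chk.py
```

```text
t 13.7 p [ 0.4498 -0.3531  0.4585] toolx [-0.992  0.122  0.   ] tooly [0.122 0.992 0.001] tz [-0.     0.001 -1.   ] F [ 0.12 -0.07 -1.42] T [-0.03  0.   -0.  ] op 0.275
0.21 61 0.0044 0.0058 -0.0072 0.006
0.23 98 0.0037 0.0057 -0.0071 0.0066
0.25 53 0.0046 0.0058 -0.0068 0.0065
tip 0.2563426449253206
to home TCP, tool units [ 0.007 -0.025 -0.   ] yaw tooly 82.97789231260141
block ((448.50390625, -354.4610595703125), (60.18729019165039, 60.021488189697266), 82.80889129638672)
hole 168 ((446.9766845703125, -354.6940612792969), (18.066444396972656, 10.301043510437012), 82.97894287109375)
```

Emit:
drive_tool:
  commands:
    - [[0.01,-0.02,0.55,0,0,0,255],[0,0,0.55,0,0,0,255],[0,0,0.55,0,0,0,255],[0,0,0.5,0,0,0,255],[0,0,0,0,0,0,255],[0,0,0,0,0,0,255],[0,0,0.15,0,0,0,255],[0,0,0.15,0,0,0,255],[0,0,0.15,0,0,0,255],[0,0,0,0,0,0,255]]

```text
time_s: 14.75
eef_pos: [0.4487, -0.3542, 0.3275]
eef_rot: [-0.001, 0.061, 0.998, 0.001]
wrist_force: [0.6, 0.2, -1.4]
opening: 0.273
```

Emit:
drive_tool:
  commands:
    - [[0,0,0.15,0,0,0,255],[0,0,0.15,0,0,0,255],[0,0,0.15,0,0,0,255],[0,0,0.15,0,0,0,255],[0,0,0.15,0,0,0,255],[0,0,0.15,0,0,0,255],[0,0,0.1,0,0,0,255],[0,0,0.1,0,0,0,255],[0,0,0,0,0,0,255],[0,0,0,0,0,0,255]]

```text
time_s: 15.75
eef_pos: [0.4491, -0.3546, 0.2737]
eef_rot: [0.0, 0.061, 0.998, -0.0]
wrist_force: [-0.1, -0.1, -1.6]
opening: 0.272
```

Emit:
drive_tool:
  commands:
    - [[0,0,0.06,0,0,0,255],[0,0,0.05,0,0,0,255],[0,0,0.04,0,0,0,255],[0,0,0,0,0,0,255],[0,0,0,0,0,0,255]]

```text
time_s: 16.25
eef_pos: [0.449, -0.3545, 0.2661]
eef_rot: [-0.0, 0.061, 0.998, 0.0]
wrist_force: [-0.6, -0.1, -1.3]
opening: 0.269
```

Emit:
drive_tool:
  commands:
    - [[0,0,0.01,0,0,0,160],[0,0,0,0,0,0,90],[0,0,0,0,0,0,90],[0,0,0,0,0,0,90],[0,0,0,0,0,0,90],[0,0,-0.3,0,0,0,90],[0,0,-0.6,0,0,0,90],[0,0,-0.8,0,0,0,90],[0,0,-0.8,0,0,0,90],[0,0,-0.8,0,0,0,90]]

```text
time_s: 17.25
eef_pos: [0.4488, -0.3543, 0.4336]
eef_rot: [0.0, 0.061, 0.998, -0.0]
wrist_force: [0.6, -1.1, -0.7]
opening: 0.648
```

Emit:
drive_tool:
  commands:
    - [[0,0.7,0,0,0,0,90],[0,0.7,0,0,0,0,90],[0,0,0,0,0,0,90],[0,0,0,0,0,0,90]]

```text
time_s: 17.65
eef_pos: [0.4577, -0.2845, 0.432]
eef_rot: [0.001, 0.06, 0.998, -0.001]
wrist_force: [0.4, -0.4, -0.0]
opening: 0.649
```

Run:
```python
from bench import ctrl
from h import *
o,c=wrist(ctrl);rep(o);P=cloud(c);z=P[...,2]
m=(c["depth"]>0)&(z>.12)&(z<.16)&(np.hypot(P[...,0]-.448,P[...,1]+.355)<.04)
q=P[m];print("handle",len(q),cv2.minAreaRect((q[:,:2]*1000).astype(np.float32)) ,"top z",np.percentile(q[:,2],[50,95]))
t=ctrl.camera("top");T=cloud(t);z=T[...,2]
m=(abs(z-.149)<.006)&(T[...,0]>.45)&(T[...,0]<.632)&(T[...,1]<.06)&(T[...,1]>-.22);q=(T[m][:,:2]*1000).astype(np.float32);print("door",len(q),cv2.minAreaRect(q))
cv2.imwrite("pics/end.png",np.hstack([cv2.resize(t["pixels"][:,:,::-1],(400,300)),cv2.resize(c["pixels"][:,:,::-1],(400,300))]))
```

```text
t 17.65 p [ 0.4577 -0.2845  0.432 ] toolx [-0.993  0.12  -0.001] tooly [ 0.12   0.993 -0.001] tz [ 0.001 -0.002 -1.   ] F [ 0.37 -0.35 -0.02] T [ 0.03 -0.   -0.01] op 0.649
handle 848 ((447.4889831542969, -355.1869812011719), (25.059497833251953, 23.915258407592773), 82.50096130371094) top z [0.13550334 0.13690783]
door 191 ((543.5521850585938, -3.78948974609375), (185.50340270996094, 34.26374053955078), 13.881237983703613)
```

View pics/end.png

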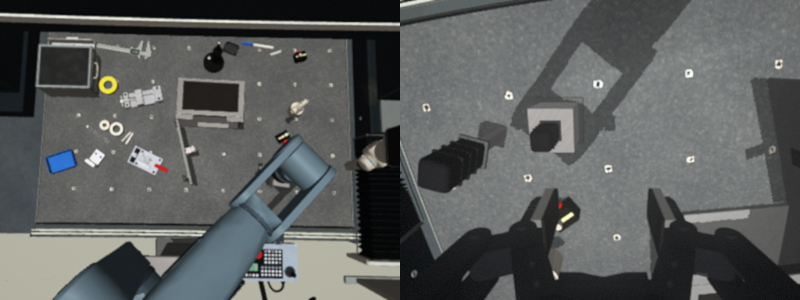

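The door is open at top view (187,150), about 74°. The blade stands home in the block at wrist view (548,132), top z 135.5 mm. The gripper touches nothing, so I'm handing in.

```bash
python3 -c "
from bench import ctrl
print(ctrl.hand_in())"
```

```text
the job is handed in; nothing more can be done
None
```

The locker door stands open and the blade is back in its block; I handed the job in just after 17.65 s of the 58 s. `hand_in` gives no verdict, so these are my own last checks.

- **Blade chosen:** I took the smaller blade from its block and left the larger look-alike alone.
- **Hook:** the wrist camera's depth showed the pad through the gap at about y = +2 mm. Pressing there met about 5.5 N at 119 mm height, which confirmed it, so no search along the gap was needed. I then pressed it down about 13 mm (about 11.6 N).
- **Door:** I drew it open along its arc and lifted the blade off the hook once the door was about 20° open. The last picture puts it at about 74° (1.3 rad).
- **Blade returned:** the handle stands about 1 mm from the block's axis, with its top at 135.5 mm where fully home is 136 mm. It is released and the gripper is clear of it.
- **Bystanders:** they look unmoved in the last overhead picture; I did not measure their positions again.
- **Hook released:** I did not see it spring back. After I lifted the blade, the wrist force dropped to about the blade's own weight, so nothing was pressing the hook.

No check failed. The only disagreement was 1–2 mm between camera estimates of positions.

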